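# Turn the swatch card in the large sample binder

## Task

Two ring binders of material samples lie open on the cafe table, each with one stiff card standing half raised off its right-hand pages (left and right as the robot sees them). In the larger binder (three rings), turn the raised card over across the rings so that it lies flat on the left-hand pages with its swatches showing. Leave the raised card of the small two-ring binder as it is.

Things in the scene. Friction and masses are not known exactly. Their poses are not given: they have to be found in the camera images.
- binder: Larger ring binder, open, fixed: black covers 132 (x, spine) by 252 mm (y); three steel rings in the middle, 40 mm apart, tops 40 mm high; white page stacks at |y| 10 to 88 mm, 116 mm along x, tops 18 mm high. Origin: centre of underside, on the table; x along the spine, away from the robot at yaw 0; y to the left-hand pages; z up. The card's turning axis runs along x, 20 mm above the origin.
- leaf (a joint): Angle (rad) of the larger binder's stiff brown card about the rings: 0 flat on the right-hand pages (-y), pi/2 upright, pi flat on the left-hand pages (+y). Starts at 0.5 to 0.75. Card 120 mm along the spine, reaching 10 to 120 mm from the turning axis (32 mm past the pages), 3 mm thick, 50 g. Snug on the rings: stays at any angle; about 1 N at its free edge moves it.
- leaf_edge (a point): Middle of the free edge of the larger binder's card, 120 mm from the turning axis, mid-thickness. Its axes turn with the card: x along the spine, -y from the rings to the free edge, z out of the plain face that is up at the start (the swatches are on the other face).
- card_edge (a point): Middle of the free edge of the smaller raised card in the small grey two-ring binder (bystander, fixed; covers 82 by 172 mm, rings 40 mm high). That card is 70 mm along its spine and reaches 80 mm from its turning axis. To be left as it is.

How it is judged:
By the outcome, as a careful person would: the job done as asked, in the order asked, and still so for the second after the job is handed in, with the robot touching nothing.
It also fails if it takes over 45 s, if anything falls off the work surface, if the arm or the gripper's body presses on something with over 40 N, if the wrist force passes 120 N, or if a joint passes its speed limit or range.

## Robot

A 6-joint arm with a two-finger parallel gripper is mounted at the origin on the work surface. World frame = base frame: x ahead of the robot, y to its left, z up, the work surface at z = 0. Lengths are in mm, angles in rad, forces in N, time in s.
With the tool pointing down it reaches from about 300 to 775 mm from the base axis. Payload 14.6 kg.
Tool frame: the origin (TCP) lies between the finger pads; the fingertips stand 19 mm ahead of it and the grasp point (between the pads) is the TCP (manip.tcp_to_tips is the distance from the TCP to the fingertips, in mm); x points along the fingers, z is the direction in which the jaws open and shut, and the axes are right-handed (so a half turn about x gives the same grasp; the last joint's range is limited). The gripper opens to 94 mm and grips with 3 to 60 N. Pads are 16 mm wide; open, the fingers measure 119 mm over their backs; the gripper's body (75 mm by 177 mm) begins 78 mm behind the grasp point.
Start: joints at [1.152, 0.3, 1.521, -0, 1.321, -0.067], TCP at [189.52, 516.306, 224.446] pointing down, gripper open.
Joint ranges: [-3.03, 3.03], [-0.79, 2.21], [0.23, 2.52], [-1.04, 4.18], [0, 3.07], [-2.55, 2.55]. Speed limits (rad/s): [2.22, 2.22, 2.57, 3.14, 3.14, 3.14].

## Interface

Orientations are given as [roll, pitch, yaw] about the fixed x, y, z axes, in that order (R = Rz(yaw) Ry(pitch) Rx(roll)).
In Python, from cell import manip gives the robot as it stands.
- The arm moves only by the tool jog_arm, never from a script. Its argument "moves" is a list that holds one entry, the list of rows, each a list of 6 numbers: the shift along the world's x, y, z in mm, then the turn, a rotation vector about the world's x, y, z in degrees. In form: [[[dx, dy, dz, wx, wy, wz], ...]]. A call has 1 to 5 rows; each row shifts and turns the pose as measured when the row begins; what a row does not reach is not made up. A row lasts 1/10 s, in which the tool goes at most 50 mm and 8.59 degrees, less where a joint would pass 70% of its speed; a pose out of reach is approached as far as the arm can. A call is refused whole if a number of a shift passes 50 or a number of a turn 8.59, either way. A call with a gripper value outside its range is refused whole. "gripper" is the opening, from -1 (shut) to 1 (fully open), set as the call begins (left out, the last holds). The fingers move at their own pace and stop on an object; "squeeze" is the grip in N (left out, the last holds). Time passes only in rows, so rows that do not move let the fingers close. It gives the time, the measured TCP pose, the force and the opening at its end, in the units of the state.
- manip.read_state(): the state, without advancing time (a new reading comes with each control period).
- manip.camera(name): name is "scene" or "side" or "wrist"; returns (picture, depth): 384x512x3 uint8, blue, green, red; 384x512 float32, mm along the optical axis (not along the pixel's ray), 0 where there is no reading.
- manip.camera_params(name): a dict with "fx", "fy", "cx", "cy" (pixels), "dist" ([k1, k2, p1, p2, k3] as OpenCV has them; the pictures are not rectified), "rvec" (rotation vector, rad) and "tvec" (3), from world to camera coordinates, as OpenCV has them. Camera axes: x right, y down, z forward; pixel columns grow to the right and rows downward; lengths in mm; the calibration is good to about 2 mm. A picture is of the moment at which its call begins: read the wrist's pose just before it. camera_params takes no time and is no camera call; for the wrist camera it gives the pose at the moment of the call.
- manip.sign_off(): hands the job in, once; it reports no verdict.
The state is a dict: "clock": time; "joints": joint angles; "qd": joint speeds; "effort": joint torques, N m; "eef_pos": TCP position; "eef_rot": TCP orientation; "wrist_force": force on the tool from outside, world axes, zero at the start; "moment": the same for the moment, N m; "finger_gap": finger opening in mm.
Only numpy, scipy, OpenCV 4.12 (cv2) and the standard library are available. Lean on these libraries where they do the work, as an engineer would, in place of code of your own. Each camera call takes 0.05 s, during which the arm holds its last target. There are 200 camera calls.

## Working session

There is one attempt and no reset: what is moved stays moved. The work goes in short steps, Python scripts to look and compute and a tool call to move; the robot and the scene stay as the last step left them, time stands still between calls to the robot, and variables do not carry over. Pictures are saved under pics/ and viewed, about 8 in all and at most 12, crops included, and the job is handed in when it is done.

Besides the shell and the picture viewer there is one more tool, called after ">>>" as a command line: name --argument value ..., lists and objects as JSON in quotes. jog_arm: Moves the arm, as the interface text tells. Its arguments: {"type":"object","properties":{"moves":{"type":"array","items":{"type":"array","items":{"type":"array","items":{"type":"number"}}}},"gripper":{"type":"number"},"squeeze":{"type":"number"}},"required":["moves"]}

```bash
mkdir -p pics
cat > h.py <<'E'
import numpy as np, cv2
from cell import manip
def grab(n):
    p=manip.camera_params(n); im,d=manip.camera(n); return im,d,p
def cloud(d,p):
    K=np.array([[p['fx'],0,p['cx']],[0,p['fy'],p['cy']],[0,0,1.]])
    v,u=np.mgrid[:384,:512]
    n=cv2.undistortPoints(np.stack([u,v],-1).reshape(-1,1,2).astype(float),K,np.array(p['dist'],float)).reshape(384,512,2)
    c=np.dstack([n*d[...,None],d])
    R=cv2.Rodrigues(np.array(p['rvec'],float))[0]
    return (c-np.array(p['tvec'],float).ravel())@R
E
python3 - <<'E'
from h import *
ims=[]
for n in("scene","side"):
    im,d,p=grab(n); np.savez(n+'.npz',im=im,d=d,P=cloud(d,p)); cv2.imwrite(f'pics/{n}0.png',im)
print(manip.read_state())
E
```

```text
{'clock': 0.1, 'joints': array([ 1.15240543e+00,  3.00382210e-01,  1.52152445e+00, -2.54653300e-05,
        1.32071131e+00, -6.66031230e-02]), 'qd': array([-0.0005339 , -0.00121191, -0.00093258, -0.00029574, -0.00263879,
        0.00207509]), 'effort': array([ 1.11039622e-03, -5.32645833e+01, -3.53288198e+01,  7.09676463e-02,
        2.34395906e-02, -7.46729347e-05]), 'eef_pos': array([189.43699017, 516.11000632, 223.95903798]), 'eef_rot': array([ 3.09904248,  1.56977071, -1.96512797]), 'wrist_force': array([-1.58610946,  0.44309211, -0.95363729]), 'moment': array([0.00637874, 0.02848677, 0.00022755]), 'finger_gap': 94.07347642226556}
```

View pics/scene0.png

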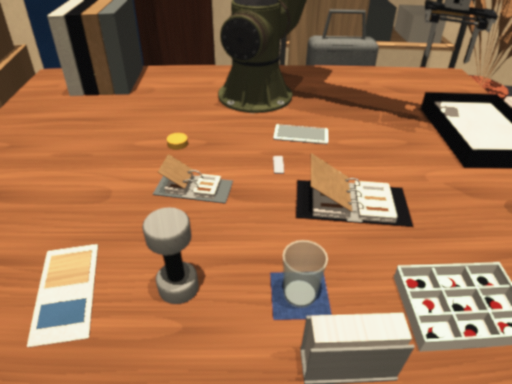

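View pics/side0.png

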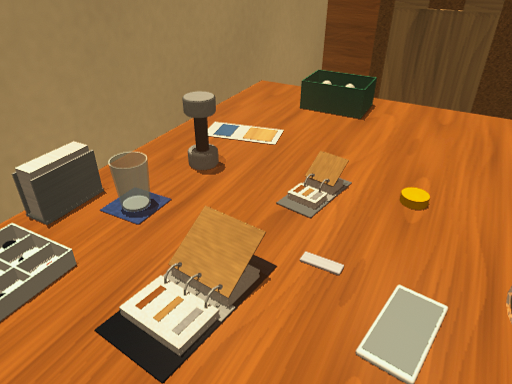

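The scene view, which faces the robot, shows the larger binder at about (353,203) with its card at (330,185). The small binder is at (193,183). In the side view the larger card is at about (220,250) and its pages at (170,310).

Run:
```python
from h import *
def poly(m,b):
    k=np.zeros(m.shape,np.uint8); cv2.fillPoly(k,[np.array(b)],1); return m&(k>0)
S=np.load('scene.npz'); D=np.load('side.npz')
for nm,A,roi in(("scene",S,[[290,150],[420,150],[420,232],[290,232]]),("side",D,[[90,200],[285,200],[285,384],[90,384]])):
    im,P,d=A['im'],A['P'],A['d']; hsv=cv2.cvtColor(im,cv2.COLOR_BGR2HSV); h,s,v=[hsv[...,i].astype(int) for i in range(3)]
    ok=poly(d>0,roi); z=P[...,2]
    t=ok&(s>150)&(abs(z)<15); print(nm,'table z',np.median(z[t]))
    blk=ok&(v<60)&(z<15); print('black',blk.sum(),np.median(z[blk]), cv2.minAreaRect(P[blk][:,:2].astype(np.float32)))
    wh=ok&(s<60)&(v>150)&(z>10)&(z<26); q=P[wh]; print('pages',wh.sum(),q.mean(0),cv2.minAreaRect(q[:,:2].astype(np.float32)))
    br=ok&(z>28)&(s>60)&(h<25)&(v>80); q=P[br]; c=q.mean(0); n=np.linalg.svd(q-c,full_matrices=False)[2]
    print('card',br.sum(),c,q.min(0),q.max(0),'axes',n.round(3).tolist())
    i=q[:,2]>q[:,2].max()-8; print('top edge',q[i].mean(0),q[i].min(0),q[i].max(0))
im,P,d=S['im'],S['P'],S['d']
m=poly(d>0,[[150,150],[240,150],[240,207],[150,207]])&(P[...,2]>8); print('small',P[m].min(0),P[m].max(0))
```

```text
scene table z 1.169346859582434
black 1063 3.755520410726948 ((545.019287109375, 206.27731323242188), (247.1195526123047, 129.879150390625), 82.42427062988281)
pages 1065 [553.98150576 249.71275521  18.52172114] ((543.5018920898438, 207.63287353515625), (175.41848754882812, 119.2034912109375), 81.6244125366211)
card 1335 [540.82551884 151.15355425  58.41264913] [471.38143929  98.69182235  28.03116771] [603.64773567 227.35246581  88.61192307] axes [[0.951, -0.293, 0.092], [-0.297, -0.799, 0.522], [0.079, 0.524, 0.848]]
top edge [534.57415083 111.05754572  84.36878407] [471.38143929  98.69182235  80.62379675] [591.11988521 126.46569517  88.61192307]
side table z 0.6518175471664015
black 3649 3.465541909548746 ((640.4620361328125, 182.42587280273438), (263.9682922363281, 358.3400573730469), 75.8248062133789)
pages 2909 [558.40166841 249.67707693  18.54621038] ((647.0532836914062, 194.6873779296875), (115.56981658935547, 361.37493896484375), 57.9192008972168)
card 4956 [533.76090365 155.41787284  56.57919863] [471.92026835 100.26251077  28.05278171] [601.76924156 229.8833916   88.27032018] axes [[-0.991, 0.135, -0.004], [-0.117, -0.844, 0.524], [-0.067, -0.519, -0.852]]
top edge [528.34920167 113.36370365  83.71253142] [471.92026835 100.26251077  80.2952174 ] [590.67410695 127.00312744  88.27032018]
small [ 440.28339015 -226.16482528    8.00996596] [530.41523625 -95.11486219  67.35580836]
```

>>> jog_arm --moves '[[[23, -29, 0, 0, 0, -5.2], [23, -29, 0, 0, 0, -5.2], [23, -29, 0, 0, 0, -5.2], [23, -29, 0, 0, 0, -5.2], [23, -29, 0, 0, 0, -5.2]]]' --gripper -1

```text
clock: 0.6
eef_pos: [304.6, 367.7, 221.8]
eef_rot: [3.059, 1.566, -2.468]
wrist_force: [0.4, 1.0, 0.0]
finger_gap: 57.6
```

>>> jog_arm --moves '[[[23, -29, 0, 0, 0, -5.2], [23, -29, 0, 0, 0, -5.2], [23, -29, 0, 0, 0, -5.2], [23, -29, 0, 0, 0, -5.2], [23, -29, 0, 0, 0, -5.2]]]'

```text
clock: 1.1
eef_pos: [422.7, 215.6, 221.1]
eef_rot: [3.093, 1.565, -2.907]
wrist_force: [-0.3, 1.2, -0.5]
finger_gap: 17.1
```

>>> jog_arm --moves '[[[23, -29, 0, 0, 0, -5.2], [23, -29, 0, 0, 0, -5.2], [23, -29, 0, 0, 0, -5.2], [23, -29, 0, 0, 0, -5.2], [23, -29, 0, 0, 0, -5.2]]]'

```text
clock: 1.6
eef_pos: [541.0, 63.2, 220.1]
eef_rot: [3.126, 1.563, 2.935]
wrist_force: [0.3, 0.7, 0.1]
finger_gap: 0.6
```

>>> jog_arm --moves '[[[-15, 5, -30, 0, 0, 3], [0, 0, -38, 0, 0, 0], [0, 0, -38, 0, 0, 0], [0, 0, -35, 0, 0, 0], [0, 0, 0, 0, 0, 0]]]'

```text
clock: 2.1
eef_pos: [527.0, 63.6, 74.0]
eef_rot: [-3.106, 1.564, 3.031]
wrist_force: [0.2, -0.5, -0.1]
finger_gap: 0.1
```

Run:
```python
from h import *
im,d,p=grab("side"); cv2.imwrite('pics/s1.png',im); im,d,p=grab("scene"); 
s=manip.read_state(); print(s['eef_pos'],s['eef_rot'],s['wrist_force'])
```

```text
[529.37962855  63.85779593  78.4576033 ] [2.16444081 1.56949015 2.01842092] [-0.49676041  0.08467825  1.52368341]
```

View pics/s1.png

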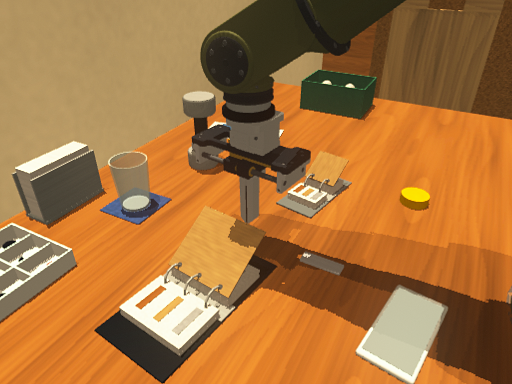

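The closed fingers (tip about (250,218)) stand just outside the free edge of the larger card, clear of the small binder. Next is the push towards the rings.

>>> jog_arm --moves '[[[2, 15, 0, 0, 0, 0], [2, 15, 0, 0, 0, 0], [1.5, 12, 3, 0, 0, 0], [1.5, 12, 5, 0, 0, 0], [1.5, 12, 5, 0, 0, 0]]]'

```text
clock: 2.7
eef_pos: [542.4, 128.8, 103.2]
eef_rot: [-0.562, 1.556, -0.709]
wrist_force: [0.4, -2.1, 0.6]
finger_gap: 0.3
```

>>> jog_arm --moves '[[[2, 12, 5, 0, 0, 0], [2, 12, 5, 0, 0, 0], [1.5, 12, 5, 0, 0, 0], [1.5, 12, 5, 0, 0, 0], [1.5, 12, 5, 0, 0, 0]]]'

```text
clock: 3.2
eef_pos: [551.7, 196.8, 131.9]
eef_rot: [-0.392, 1.555, -0.536]
wrist_force: [-0.1, 0.1, -0.1]
finger_gap: 0.3
```

Run:
```python
from h import *
im,d,p=grab("side"); cv2.imwrite('pics/s2.png',im)
s=manip.read_state(); print(s['eef_pos'],s['wrist_force'])
q=s['eef_pos']-[545,206.3,0]; print("x',y'",q[0]*.991-q[1]*.137,q[0]*.137+q[1]*.991)
```

```text
[552.01188554 198.41602424 132.80076545] [0.87255387 1.64079739 1.75915644]
x',y' 8.028883250072635 -6.852391657776255
```

View pics/s2.png

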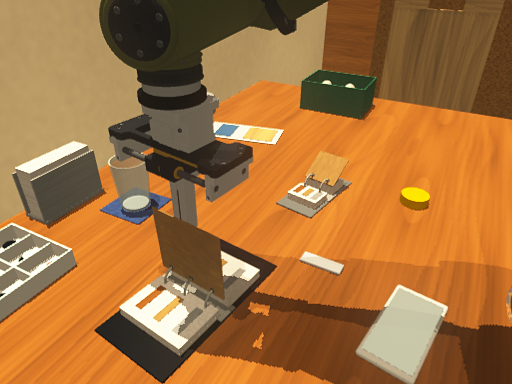

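The card (about (190,255)) now stands just about upright with the finger behind it. I'll carry it over and down along the arc.

>>> jog_arm --moves '[[[1.5, 15, -4, 0, 0, 0], [1.5, 15, -5, 0, 0, 0], [1.5, 14, -7, 0, 0, 0], [1.5, 13, -9, 0, 0, 0], [1, 9, -13, 0, 0, 0]]]'

```text
clock: 3.75
eef_pos: [559.8, 270.0, 92.4]
eef_rot: [-0.257, 1.553, -0.401]
wrist_force: [0.6, -0.3, 0.2]
finger_gap: 0.2
```

Run:
```python
from h import *
im,d,p=grab("side"); cv2.imwrite('pics/s3.png',im)
s=manip.read_state(); print(s['eef_pos'],s['wrist_force'])
q=s['eef_pos']-[545,206.3,0]; print("x',y'",q[0]*.991-q[1]*.137,q[0]*.137+q[1]*.991,'tip z',q[2]-19)
```

```text
[558.65470412 270.47188594  89.5706029 ] [ 0.5968077   0.79005505 -2.59954205]
x',y' 4.740263411700326 65.46503343570569 tip z 70.57060290289922
```

View pics/s3.png

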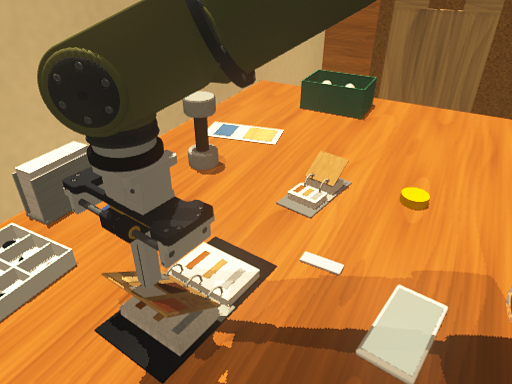

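The card is now about 35° short of flat, with the fingertip on its swatch face at about (145,285).

>>> jog_arm --moves '[[[0.5, 4, -14, 0, 0, 0], [0.5, 4, -14, 0, 0, 0], [0, 2, -10, 0, 0, 0], [0, 0, -3, 0, 0, 0], [0, 0, 0, 0, 0, 0]]]'

```text
clock: 4.3
eef_pos: [558.9, 280.6, 42.4]
eef_rot: [-0.634, 1.557, -0.778]
wrist_force: [-1.0, 0.6, 0.1]
finger_gap: 0.7
```

>>> jog_arm --moves '[[[0, 0, -1.5, 0, 0, 0], [0, 0, -1, 0, 0, 0], [0, 0, 0, 0, 0, 0]]]'

```text
clock: 4.6
eef_pos: [559.4, 280.3, 41.2]
eef_rot: [-0.524, 1.557, -0.669]
wrist_force: [0.3, 0.6, 0.8]
finger_gap: 0.5
```

>>> jog_arm --moves '[[[0, 0, -2, 0, 0, 0], [0, 0, -1, 0, 0, 0], [0, 0, 0, 0, 0, 0]]]'

```text
clock: 4.9
eef_pos: [559.9, 280.4, 41.2]
eef_rot: [-0.405, 1.556, -0.55]
wrist_force: [-0.0, 0.2, 0.2]
finger_gap: 0.2
```

>>> jog_arm --moves '[[[0, 0, -3, 0, 0, 0], [0, 0, -2, 0, 0, 0], [0, 0, -2, 0, 0, 0]]]'

```text
clock: 5.2
eef_pos: [560.5, 280.6, 40.2]
eef_rot: [-0.318, 1.554, -0.463]
wrist_force: [-13.1, -5.0, 23.7]
finger_gap: 0.4
```

Run:
```python
from h import *
for k in range(3):
    im,d,p=grab("side"); s=manip.read_state(); print(s['eef_pos'],s['wrist_force'])
```

```text
[560.47971961 280.56752727  40.18911371] [-12.75892916  -5.14596195  24.12321057]
[560.46318887 280.55014954  40.16715018] [-12.66469824  -5.48196165  24.77281105]
[560.48277077 280.55795171  40.18052735] [-12.91697149  -5.3890018   23.87036789]
```

Firm contact at tip z of about 21 mm, which is the height of the flat card. I'll retreat straight up, then check.

>>> jog_arm --moves '[[[0, 0, 10, 0, 0, 0], [0, 0, 30, 0, 0, 0], [0, 0, 40, 0, 0, 0], [0, 0, 40, 0, 0, 0], [0, 0, 40, 0, 0, 0]]]'

```text
clock: 5.85
eef_pos: [558.0, 279.0, 200.4]
eef_rot: [-0.865, 1.557, -1.01]
wrist_force: [-1.0, -0.5, 0.3]
finger_gap: 0.6
```

>>> jog_arm --moves '[[[-35, 25, 0, 0, 0, 0], [-35, 25, 0, 0, 0, 0], [-35, 25, 0, 0, 0, 0], [-35, 25, 0, 0, 0, 0], [0, 0, 0, 0, 0, 0]]]'

```text
clock: 6.35
eef_pos: [415.9, 381.7, 208.2]
eef_rot: [-0.07, 1.551, -0.219]
wrist_force: [0.8, -1.2, 0.2]
finger_gap: -0.1
```

Run:
```python
from h import *
im,d,p=grab("side"); im2,d2,p2=grab("scene"); cv2.imwrite('pics/s4.png',np.vstack([im,im2])[:, :][0:768:1][::1] if 0 else cv2.resize(np.hstack([im,im2]),(800,300)))
s=manip.read_state(); print(s['clock'],s['eef_pos'],s['wrist_force'])
for nm,D,pp in(("side",d,p),("scene",d2,p2)):
    q=cloud(D,pp)[D>0]-[545,206.3,0]; x=q[:,0]*.991-q[:,1]*.137; y=q[:,0]*.137+q[:,1]*.991
    for a in range(20,120,20):
        m=(abs(x)<50)&(y>a-5)&(y<a+5)&(q[:,2]>5)&(q[:,2]<120); print(nm,a,m.sum(),np.median(q[m,2]).round(1))
    if nm=="scene":
        Q=cloud(D,pp)[150:207,150:240].reshape(-1,3); Q=Q[Q[:,2]>8]; print('small',Q.min(0),Q.max(0))
```

```text
6.45 [418.77266223 379.71161038 208.08769336] [ 1.03820568 -0.43126348 -0.93398526]
side 20 113 22.2
side 40 35 23.2
side 60 130 22.8
side 80 297 22.6
side 100 489 22.6
scene 20 122 22.4
scene 40 130 23.0
scene 60 128 22.7
scene 80 129 22.6
scene 100 127 22.6
small [ 441.85679647 -226.510103      8.01857467] [1197.67157036  -34.23448968  575.53544047]
```

View pics/s4.png

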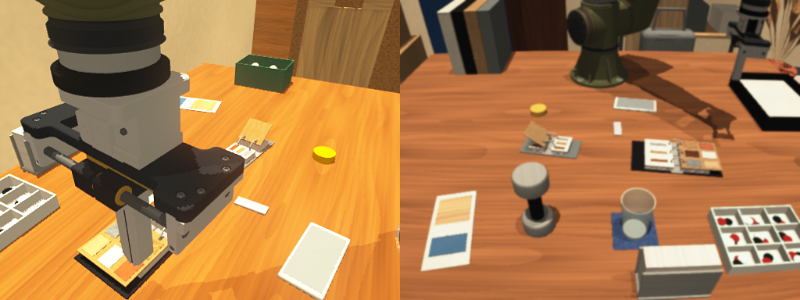

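The card lies flat at a uniform height of about 22.6 mm on the left-hand pages, with its swatches showing (scene half, about (697,153)). The small card is still half raised at about (537,133).

```bash
python3 -c "
from cell import manip; print(manip.sign_off())"
```

```text
the job is handed in; nothing more can be done
None
```

I turned the larger binder's raised card over the rings with the closed fingers, and it now lies flat on the left-hand pages with its swatches showing. I pressed it down with about 24 N vertically (28 N in all). Then I backed the arm off and handed the job in at about 6.5 s.

- **Larger card:** both cameras put its top at 22 to 23 mm from the rings to the free edge, so it is level. The side view was partly blocked by the gripper, but the scene view was clear.
- **Small binder:** in the last pictures its card looks half raised, as at the start. My numeric check of it failed because that measurement also picked up background points, so this rests on the pictures only.
- **Forces:** the wrist read close to zero after I backed off.

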